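# Seat a turning blank in the crosscut sled with a push block

### The job

Set the striped walnut blank up for its cut without putting a hand on it: pick up the yellow push block by its black handle, use it to nudge the blank until its long edge is flush against the sled's near fence, then along the fence until its left end touches the red stop block, feeling a light but definite contact each time. Be gentle, because the sled slides easily in its slots and the stop is only lightly clamped, and neither may shift. Leave the blank home in that corner, stand the push block upright back on its black rubber mat, keep clear of the saw blade and leave everything else where it is.

Things in the scene. Friction and masses are not known exactly. Their poses are not given: they have to be found in the camera images.
- blank: loose flat walnut blank with two pale stripes along it, 70 (its x) by 160 (its y) by 18 mm thick, 0.10 to 0.18 kg, flat on the sled floor (underside at z = 12 mm); origin at the centre of its underside, z up. Starts clear of the fence, turned up to 15 degrees, and 20 mm or more short of the stop. It takes 1 to 2 N to slide it.
- blank_near_left (a point): lower corner of the blank at its own x = -35, y = +80 mm: the end of its near long edge that goes to the stop
- blank_near_right (a point): lower corner of the blank at its own x = -35, y = -80 mm: the other end of its near long edge
- fence: the sled's wooden near fence, 460 mm long (its y), 24 thick, 40 high above the sled's floor. Origin on its working face, at floor level (z = 12 mm), at the saw cut; x points out of the face over the floor, away from the robot; y along the fence to the robot's left. Fixed to the sled.
- sled: plywood crosscut sled, floor 420 (x) by 480 (y) by 12 mm, on the bench; origin under its centre, 175 mm in +x from the fence face. A stiffener 55 mm high closes its far end. Stands at another x in each start, never turned. It slides along x in the saw's slots if pushed with more than about 12 N; it must not shift by more than 2 mm.
- stop: red stop block clamped over the fence with a black star knob: stands out 47 mm from the fence face, 30 wide (y), 55 high above the floor, knob to 78. Origin where its working face (looking to -y) meets the fence face, at floor level; it lies to +y of that. 60 to 140 mm to +y of the saw cut. Slips along y if pushed with more than about 8 N; it must not shift by more than 2 mm.
- push_block: loose push block, 0.26 kg: black handle bar 22 mm thick (x), 110 long (y), 64 to 96 mm above the sole, on yellow posts at y = +-42; pinch it across x at y = 0, 80 mm above the sole. Origin under the handle's middle at sole level, z up. Its pale replaceable sole, 64 (x) by 140 (y) by 16 high, square-sided, is screwed on through slots, up to 10 mm (x) and 14 mm (y) off the origin.
- mat: black rubber mat on the bench, 125 (its x) by 195 (its y) by 3 mm, where the push block lives; origin at the centre of its underside
- blade: the saw blade, standing still: a thin steel disc, 250 mm in diameter, upright in the plane along x through the saw cut, its rim reaching 42 mm above the bench; origin at bench level at the near end of the part that shows, which runs 190 mm from there in +x. Not to be touched.
- offcut: small dark offcut, 45 by 60 by 18 mm, on the right of the sled floor; not to be disturbed
- offcut2: small pale offcut, 35 by 70 by 18 mm, on the left of the sled floor; not to be disturbed
- glue: glue bottle, 60 mm across, 170 mm high, to the left of the sled, farther out than the mat; not to be disturbed
- spindle: round spindle blank, 50 mm across, 220 mm long, lying on the bench at the far left; not to be disturbed
- tape: yellow tape measure, 80 by 35 by 65 mm, on the saw's top to the right of the sled; not to be disturbed
- pencil: flat red carpenter's pencil, 175 by 14 by 9 mm, on the saw's top to the right of the sled; not to be disturbed
There are look-alikes about, which are no part of the job. Leave any purple look-alike of the push_block alone.

How it is judged:
By the outcome, as a careful person would: the job done as asked, in the order asked, and still so for the second after the job is handed in, with the robot touching nothing.
It also fails if it takes over 70 s, if anything falls off the work surface, if the arm or the gripper's body presses on something with over 40 N, if the wrist force passes 120 N, or if a joint passes its speed limit or range.

### The arm

A 6-joint arm with a two-finger parallel gripper is mounted at the origin on the work surface. World frame = base frame: x ahead of the robot, y to its left, z up, the work surface at z = 0. Lengths are in m, angles in rad, forces in N, time in s.
With the tool pointing down it reaches from about 0.35 to 0.775 m from the base axis. Payload 7.3 kg.
Tool frame: the origin (TCP) lies at the very end of the fingers, on their centre line; the grasp point (between the pads) lies robot.grasp_offset behind it (robot.grasp_offset is the distance from the TCP to the grasp point, in m); z points along the fingers, y is the line along which they close (so a half turn about z gives the same grasp; the last joint's range is limited). The gripper opens to 92 mm and grips with 3 to 60 N. Pads are 19 mm wide; open, the fingers measure 130 mm over their backs; the gripper's body (75 mm by 190 mm) begins 47 mm behind the grasp point.
Start: joints at [-1.39, 0.342, 1.524, -0, 1.275, -0.146], TCP at [0.169, -0.497, 0.227] pointing down, gripper open.
Joint ranges: [-2.53, 2.53], [-0.77, 2.02], [0.04, 2.7], [-1, 4.14], [0.28, 2.66], [-3.11, 3.11]. Speed limits (rad/s): [2.57, 2.57, 3.14, 3.14, 3.14, 3.14].

### API

Orientations are given as a unit quaternion [w, x, y, z].
In Python, from bench import robot, optics gives the robot as it stands.
- The arm moves only by the shell command python3 -m handwheel 'ROWS' [OPENING]. ROWS is JSON, a list of rows, each an object of numbers: "dx", "dy", "dz": the shift along the tool's x, y, z scaled (see below); "rx", "ry", "rz": the turn, a rotation vector about the tool's x, y, z scaled (see below). A call has 1 to 10 rows; each row shifts and turns the commanded pose from where the row before left it, along the tool's axes as they then stand; what a row does not reach is not made up. The controller multiplies each number of a shift by 2.5 cm and each number of a turn by 90 degrees. A row lasts 1/10 s, in which the tool goes at most 50 mm and 8.59 degrees, less where a joint would pass 70% of its speed; a pose out of reach is approached as far as the arm can. A call with a number of a shift or a turn outside -1 to 1 is refused whole. A call with a gripper value outside its range is refused whole. OPENING is the opening, from 0 (shut) to 1 (fully open), set as the call begins (- or left out, the last holds). The fingers move at their own pace and stop on an object; the grip force is fixed at half the most. Time passes only in rows, so rows that do not move let the fingers close. It gives the time, the measured TCP pose, the force, the opening and the grip force at its end, in the units of the state.
- robot.observe(): the state, without advancing time (a new reading comes with each control period).
- optics.read_camera(name): name is "scene" or "side" or "wrist"; returns (picture, depth): 480x640x3 uint8, blue, green, red; 480x640 float32, m along the optical axis (not along the pixel's ray), 0 where there is no reading.
- optics.camera_info(name): a dict with "K" (3x3 intrinsics, pixels), "world_from_camera" (4x4, takes a point from camera to world coordinates). Camera axes: x right, y up, looking along -z (the intrinsics and any distortion apply to the point x, -y, -z); pixel columns grow to the right and rows downward; lengths in m; the calibration is good to about 2 mm. A picture is of the moment at which its call begins: read the wrist's pose just before it. camera_info takes no time and is no camera call; for the wrist camera it gives the pose at the moment of the call.
- robot.sign_off(): hands the job in; it is judged then, once.
The state is a dict: "time_s": time; "joints": joint angles; "joint_vel": joint speeds; "effort": joint torques, N m; "position": TCP position; "ee_rot": TCP orientation; "contact_force": force on the tool from outside, world axes, zero at the start; "wrist_torque": the same for the moment, N m; "grip_width": finger opening in m; "grip_force": force on a finger pad.
Only numpy, scipy, OpenCV 4.12 (cv2) and the standard library are available. Lean on these libraries where they do the work, as an engineer would, in place of code of your own. Each camera call takes 0.05 s, during which the arm holds its last target. There are 200 camera calls.

## Working session

There is one attempt and no reset: what is moved stays moved. The work goes in short steps, Python scripts to look and compute and a shell command to move; the robot and the scene stay as the last step left them, time stands still between calls to the robot, and variables do not carry over. Pictures are saved under pics/ and viewed, at most 10 in all, crops included, and the job is handed in when it is done.

```bash
mkdir -p pics; ls; cat > h.py <<'E'
from bench import robot, optics
import numpy as np, cv2
def grab(name):
    info=optics.camera_info(name); p,d=optics.read_camera(name)
    np.savez(f'pics/{name}.npz',p=p,d=d,K=info['K'],T=info['world_from_camera'],dist=np.array(info.get('dist',info.get('distortion',[0]*5)),float))
    return p,d,info
def load(name):
    return np.load(f'pics/{name}.npz')
def cloud(name):
    z=load(name); d=z['d'];K=z['K'];h,w=d.shape
    v,u=np.mgrid[:h,:w]
    X=(u-K[0,2])/K[0,0]*d; Y=(v-K[1,2])/K[1,1]*d
    P=np.stack([X,-Y,-d,np.ones_like(d)],-1)@np.asarray(z['T']).T
    P=P[...,:3]; P[d==0]=np.nan
    return P
def onplane(name,u,v,zp):
    z=load(name);K=z['K'];T=z['T']
    r=np.array([(u-K[0,2])/K[0,0],-(v-K[1,2])/K[1,1],-1]); r=T[:3,:3]@r;o=T[:3,3]
    return o+r*(zp-o[2])/r[2]
E
python3 - <<'E'
from h import *
for n in('scene','side'):
    p,d,i=grab(n); cv2.imwrite(f'pics/{n}0.png',p); print(n,{k:np.round(v,3) if k!='x' else v for k,v in i.items() if not isinstance(v,str)}) 
s=robot.observe();print(s); print(robot.grasp_offset)
E
```

```text
pics
scene {'K': array([[598.392,   0.   , 322.959],
       [  0.   , 598.392, 236.976],
       [  0.   ,   0.   ,   1.   ]]), 'world_from_camera': array([[ 0.083, -0.84 ,  0.537,  1.342],
       [ 0.996,  0.064, -0.054,  0.014],
       [ 0.011,  0.539,  0.842,  1.378],
       [ 0.   ,  0.   ,  0.   ,  1.   ]])}
side {'K': array([[513.333,   0.   , 321.65 ],
       [  0.   , 513.333, 244.443],
       [  0.   ,   0.   ,   1.   ]]), 'world_from_camera': array([[ 0.993,  0.074, -0.095,  0.43 ],
       [-0.119,  0.699, -0.705, -0.706],
       [ 0.014,  0.711,  0.703,  0.805],
       [ 0.   ,  0.   ,  0.   ,  1.   ]])}
{'time_s': 0.1, 'joints': array([-1.38997035e+00,  3.42641486e-01,  1.52490339e+00,  1.57036292e-05,
        1.27542395e+00, -1.45972925e-01]), 'joint_vel': array([-0.00157768, -0.00126513, -0.00274921,  0.00147424, -0.00074644,
       -0.00011751]), 'effort': array([ 1.85691286e-03, -4.32002950e+01, -2.44694710e+01,  7.19443965e-02,
        5.25439787e-02, -3.96324151e-05]), 'position': array([ 0.16850517, -0.49684123,  0.22612679]), 'ee_rot': array([-6.88110641e-04,  9.86680125e-01,  1.62671012e-01, -4.48124396e-06]), 'contact_force': array([ 0.57692411,  0.74636192, -0.55585182]), 'wrist_torque': array([-0.0320983, -0.0295314, -0.0264702]), 'grip_force': 0.0, 'grip_width': 0.09184875996329554}
0.0188
```

View pics/scene0.png

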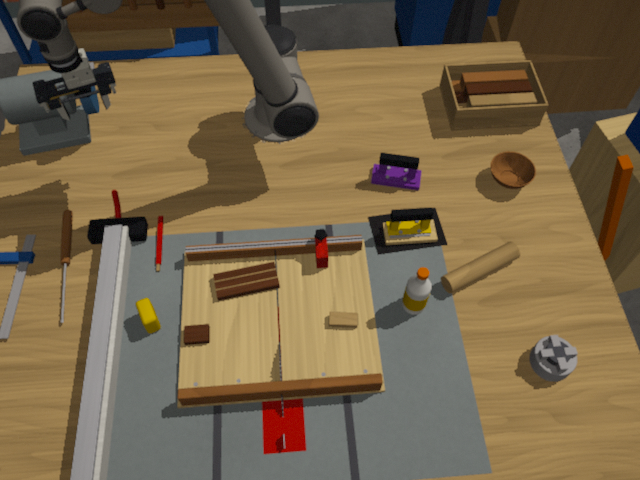

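View pics/side0.png

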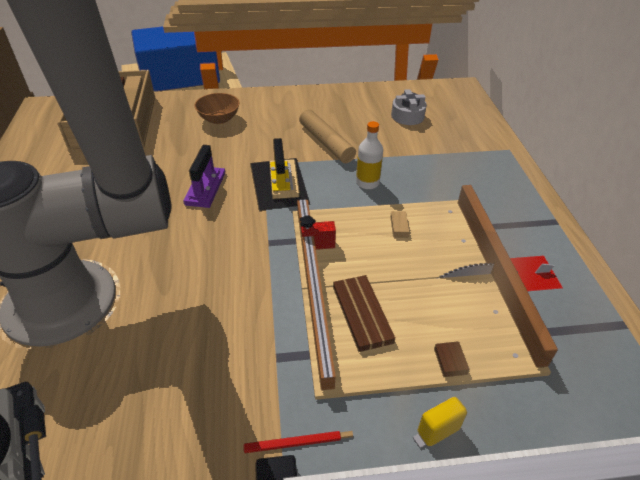

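The scene view shows the blank at (247,281), stop (321,250), push block (410,230) on its mat, purple decoy (397,178), offcuts (197,334) and (343,320). Blade shows in side view at (440-490,270). Next: enlarged crops.

```bash
python3 - <<'E'
from h import *
p=load('scene')['p']; s=load('side')['p']
a=cv2.resize(p[225:310,175:375],(800,340),interpolation=cv2.INTER_CUBIC)
b=cv2.resize(p[195:260,365:455],(360,260),interpolation=cv2.INTER_CUBIC)
c=cv2.resize(s[130:220,240:350],(440,260),interpolation=cv2.INTER_CUBIC)
cv2.imwrite('pics/c1.png',np.vstack([a,np.hstack([b,c])]))
P=cloud('scene')
for n,(u,v) in dict(blank=(247,281),fenceTop=(230,250),floor=(230,310),bench=(150,380),stoptop=(322,246),handle=(412,214)).items(): print(n,P[v,u].round(4))
Q=cloud('side')
for n,(u,v) in dict(blank=(365,312),floor=(420,300),handle=(279,150),stoptop=(325,228),blade=(475,270),cutnear=(345,245)).items(): print(n,Q[v,u].round(4))
# cloud stats
for N,C in (('sc',P),('si',Q)):
    C=C.reshape(-1,3);C=C[~np.isnan(C[:,0])]
    m=(C[:,1]>.1)&(C[:,1]<.4)&(C[:,0]<.5)&(C[:,0]>.3)&(C[:,2]>.06)&(C[:,2]<.13); print(N,m.sum(),C[m].min(0),C[m].max(0),C[m].mean(0))
E
```

```text
blank [ 0.6009 -0.1048  0.0302]
fenceTop [ 0.5185 -0.1453  0.0524]
floor [ 0.6721 -0.1497  0.0155]
bench [ 0.8339 -0.3388  0.0035]
stoptop [0.5348 0.0923 0.069 ]
handle [0.4778 0.3309 0.1055]
blank [ 0.5946 -0.1187  0.0293]
floor [ 0.7131 -0.0863  0.01  ]
handle [0.4618 0.3319 0.0988]
stoptop [0.5425 0.0827 0.066 ]
blade [ 0.8403 -0.0347  0.0276]
cutnear [0.5876 0.0812 0.0122]
sc 572 [0.30002585 0.10011879 0.06036453] [0.49926415 0.38754992 0.10706196] [0.46458942 0.33154639 0.09000218]
si 357 [0.44893794 0.2739984  0.06020934] [0.47083459 0.39029735 0.10100556] [0.45961    0.31426923 0.09129493]
```

View pics/c1.png

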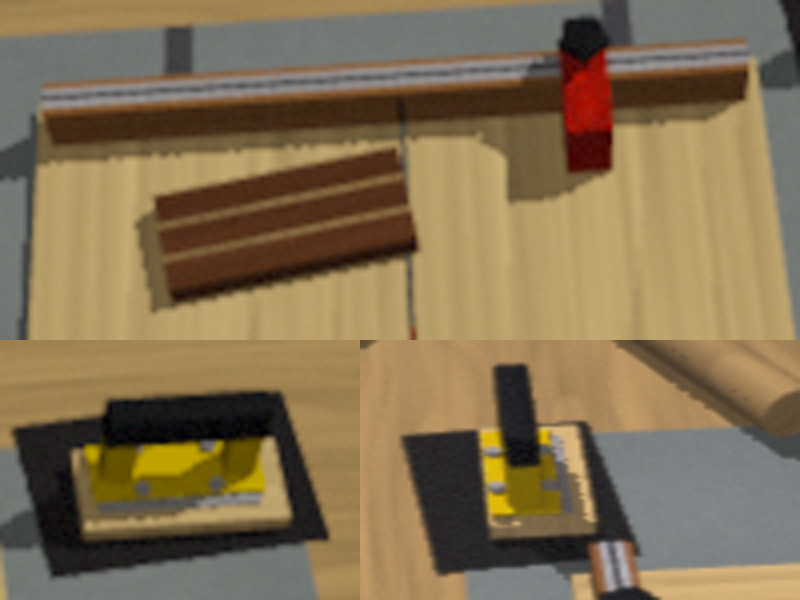

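```bash
python3 - <<'E'
from h import *
A=lambda u,v,z:onplane('scene',175+u/4-.375,225+v/4-.375,z).round(4)
B=lambda u,v,z:onplane('scene',365+u/4-.375,195+(v-340)/4-.375,z).round(4)
C=lambda u,v,z:onplane('side',240+(u-360)/4-.375,130+(v-340)/4-.375,z).round(4)
S=lambda u,v,z:onplane('side',u,v,z).round(4)
print('blank top NR,NL,FL,FR',A(157,198,.03),A(400,150,.03),A(414,236,.03),A(170,287,.03))
print('blank side NR NL FL FR',S(334,284,.03),S(367,277,.03),S(393,336,.03),S(361,346,.03))
print('fence bottom',A(55,143,.012),A(745,100,.012)); print('fence top in',A(50,115,.052),A(745,70,.052))
print('fence side top in',S(306,201,.052),S(333,378,.052))
print('stop top near-cut,farY',A(567,135,.067),A(610,130,.067),'bottom',A(570,170,.012),A(610,170,.012))
print('stop side front bottom/top',S(316,249,.012),S(315,224,.067),S(334,247,.012))
print('handle scene top',B(108,405,.099),B(270,392,.099),'low',B(108,442,.099),B(272,430,.099))
print('sole bottom edge',B(85,537,.003),B(292,522,.003),'top',B(83,525,.019),B(290,510,.019), 'back L',B(75,452,.019))
print('sole side',C(590,423,.019),C(597,517,.019),C(487,517,.019),'handle',C(495,367,.099),C(526,365,.099))
print('mat',B(15,428,.003),B(280,393,.003),B(328,538,.003),B(55,577,.003))
print('blade near',S(440,276,.015),S(470,268,.042),'kerf',A(400,100,.012),A(410,330,.012))
print('off2',onplane('scene',331,319,.03),onplane('scene',358,326,.03),'off1',onplane('scene',184,334,.03),onplane('scene',208,341,.03))
E
```

```text
blank top NR,NL,FL,FR [ 0.5742 -0.1892  0.03  ] [ 0.5505 -0.0324  0.03  ] [ 0.6145 -0.026   0.03  ] [ 0.6389 -0.1801  0.03  ]
blank side NR NL FL FR [ 0.5455 -0.0434  0.03  ] [ 0.6144 -0.0321  0.03  ] [ 0.6354 -0.1789  0.03  ] [ 0.5736 -0.1938  0.03  ]
fence bottom [ 0.5172 -0.2594  0.012 ] [0.519  0.1985 0.012 ]
fence top in [ 0.52   -0.2554  0.052 ] [0.5202 0.1958 0.052 ]
fence side top in [0.5127 0.1919 0.052 ] [ 0.5127 -0.2651  0.052 ]
stop top near-cut,farY [0.5694 0.0751 0.067 ] [0.5678 0.1027 0.067 ] bottom [0.5637 0.0776 0.012 ] [0.5657 0.1038 0.012 ]
stop side front bottom/top [0.5229 0.0758 0.012 ] [0.5227 0.0963 0.067 ] [0.5627 0.0778 0.012 ]
handle scene top [0.4595 0.2809 0.099 ] [0.4572 0.3887 0.099 ] low [0.4885 0.2767 0.099 ] [0.4873 0.3845 0.099 ]
sole bottom edge [0.5006 0.2696 0.003 ] [0.4994 0.4121 0.003 ] top [0.5008 0.2666 0.019 ] [0.4996 0.4079 0.019 ] back L [0.4416 0.2693 0.019 ]
sole side [0.5134 0.4429 0.019 ] [0.5089 0.3392 0.019 ] [0.4399 0.3461 0.019 ] handle [0.4515 0.392  0.099 ] [0.4707 0.3924 0.099 ]
mat [0.4078 0.2333 0.003 ] [0.3922 0.4238 0.003 ] [0.514  0.4342 0.003 ] [0.5304 0.2451 0.003 ]
blade near [ 0.7689 -0.0324  0.015 ] [ 0.8243 -0.0407  0.042 ] kerf [ 0.5013 -0.0315  0.012 ] [ 0.6715 -0.0319  0.012 ]
off2 [0.72294721 0.09934756 0.03      ] [0.74670489 0.16347687 0.03      ] off1 [ 0.73464032 -0.25857898  0.03      ] [ 0.75735195 -0.20049789  0.03      ]
```

```bash
python3 -m handwheel '[{"rz":-0.095},{"rz":-0.095},{"rz":-0.095},{"rz":-0.095},{"rz":-0.095},{"rz":-0.095},{"rz":-0.095},{"rz":-0.095},{"rz":-0.032}]' 1
```

```text
schema error: expected keys dx, dy, dz, rx, ry, rz
```

Everything agrees with the given sizes to a few mm (blank 158×65 long, fence face x≈0.517, stop face y≈0.076, cut y≈-0.032, blade from x≈0.77). Turning the tool first.

```bash
python3 -m handwheel '[{"dx":0,"dy":0,"dz":0,"rx":0,"ry":0,"rz":-0.095},{"dx":0,"dy":0,"dz":0,"rx":0,"ry":0,"rz":-0.095},{"dx":0,"dy":0,"dz":0,"rx":0,"ry":0,"rz":-0.095},{"dx":0,"dy":0,"dz":0,"rx":0,"ry":0,"rz":-0.095},{"dx":0,"dy":0,"dz":0,"rx":0,"ry":0,"rz":-0.095},{"dx":0,"dy":0,"dz":0,"rx":0,"ry":0,"rz":-0.095},{"dx":0,"dy":0,"dz":0,"rx":0,"ry":0,"rz":-0.095},{"dx":0,"dy":0,"dz":0,"rx":0,"ry":0,"rz":-0.095},{"dx":0,"dy":0,"dz":0,"rx":0,"ry":0,"rz":-0.032}]' 1
```

```text
time_s: 1.0
position: [0.1685, -0.4969, 0.2263]
ee_rot: [-0.0, 0.705, 0.709, 0.0]
contact_force: [0.6, -0.1, -0.3]
grip_width: 0.0919
grip_force: 0.0
```

```bash
python3 -m handwheel '[{"dx":0.3,"dy":1,"dz":0,"rx":0,"ry":0,"rz":0},{"dx":0.3,"dy":1,"dz":0,"rx":0,"ry":0,"rz":0},{"dx":0.3,"dy":1,"dz":0,"rx":0,"ry":0,"rz":0},{"dx":0.5,"dy":1,"dz":0,"rx":0,"ry":0,"rz":0},{"dx":1,"dy":1,"dz":0,"rx":0,"ry":0,"rz":0},{"dx":1,"dy":1,"dz":0,"rx":0,"ry":0,"rz":0},{"dx":1,"dy":1,"dz":0,"rx":0,"ry":0,"rz":0},{"dx":1,"dy":1,"dz":0,"rx":0,"ry":0,"rz":0},{"dx":1,"dy":1,"dz":0,"rx":0,"ry":0,"rz":0},{"dx":1,"dy":1,"dz":0,"rx":0,"ry":0,"rz":0}]'
```

```text
time_s: 2.0
position: [0.4193, -0.3109, 0.2264]
ee_rot: [-0.0, 0.707, 0.707, -0.0]
contact_force: [0.1, -0.4, 1.3]
grip_width: 0.0919
grip_force: 0.0
```

```bash
python3 -m handwheel '[{"dx":1,"dy":0.4,"dz":-0.4,"rx":0,"ry":0,"rz":0},{"dx":1,"dy":0.4,"dz":-0.4,"rx":0,"ry":0,"rz":0},{"dx":1,"dy":0.4,"dz":-0.4,"rx":0,"ry":0,"rz":0},{"dx":1,"dy":0.4,"dz":-0.4,"rx":0,"ry":0,"rz":0},{"dx":1,"dy":0.4,"dz":-0.4,"rx":0,"ry":0,"rz":0},{"dx":1,"dy":0,"dz":-0.4,"rx":0,"ry":0,"rz":0},{"dx":1,"dy":0,"dz":0,"rx":0,"ry":0,"rz":0},{"dx":1,"dy":0,"dz":0,"rx":0,"ry":0,"rz":0},{"dx":1,"dy":0,"dz":0,"rx":0,"ry":0,"rz":0},{"dx":0.5,"dy":0,"dz":0,"rx":0,"ry":0,"rz":0}]'
python3 - <<'E'
from h import *
p,d,i=grab('wrist');cv2.imwrite('pics/w1.png',p);print(np.round(i['world_from_camera'],3),i['K'])
E
```

```text
time_s: 3.0
position: [0.4682, -0.073, 0.2865]
ee_rot: [-0.0, 0.707, 0.708, -0.0]
contact_force: [-0.0, 0.1, -0.5]
grip_width: 0.092
grip_force: 0.0
[[ 1.    -0.002  0.     0.466]
 [ 0.001  0.964  0.265 -0.001]
 [-0.001 -0.265  0.964  0.445]
 [ 0.     0.     0.     1.   ]] [[349.4425758    0.         319.36815119]
 [  0.         349.4425758  242.1248936 ]
 [  0.           0.           1.        ]]
```

View pics/w1.png

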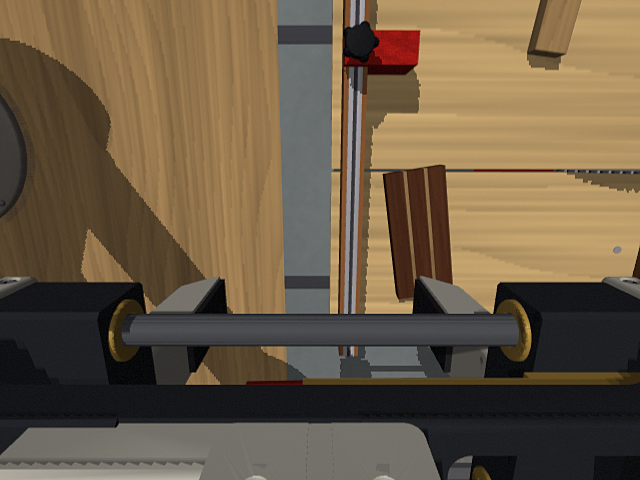

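```bash
python3 -m handwheel '[{"dx":1,"dy":0,"dz":0,"rx":0,"ry":0,"rz":0},{"dx":1,"dy":0,"dz":0,"rx":0,"ry":0,"rz":0},{"dx":1,"dy":0,"dz":0,"rx":0,"ry":0,"rz":0},{"dx":1,"dy":0,"dz":0,"rx":0,"ry":0,"rz":0},{"dx":1,"dy":0,"dz":0,"rx":0,"ry":0,"rz":0},{"dx":1,"dy":0,"dz":0,"rx":0,"ry":0,"rz":0},{"dx":1,"dy":0,"dz":0,"rx":0,"ry":0,"rz":0},{"dx":1,"dy":0,"dz":0,"rx":0,"ry":0,"rz":0},{"dx":1,"dy":0,"dz":0,"rx":0,"ry":0,"rz":0},{"dx":1,"dy":0,"dz":0,"rx":0,"ry":0,"rz":0}]'; python3 -m handwheel '[{"dx":1,"dy":-0.2,"dz":0,"rx":0,"ry":0,"rz":0},{"dx":1,"dy":-0.2,"dz":0,"rx":0,"ry":0,"rz":0},{"dx":1,"dy":0,"dz":0,"rx":0,"ry":0,"rz":0},{"dx":1,"dy":0,"dz":0,"rx":0,"ry":0,"rz":0},{"dx":1,"dy":0,"dz":0,"rx":0,"ry":0,"rz":0},{"dx":1,"dy":0,"dz":0,"rx":0,"ry":0,"rz":0},{"dx":0.3,"dy":0,"dz":0,"rx":0,"ry":0,"rz":0}]'
python3 - <<'E'
from h import *
import shutil; shutil.copy('pics/wrist.npz','pics/wblank.npz')
p,d,i=grab('wrist');cv2.imwrite('pics/w2.png',p);print(np.round(i['world_from_camera'],3))
E
```

```text
time_s: 4.05
position: [0.4689, 0.1755, 0.2864]
ee_rot: [0.0, 0.707, 0.707, -0.0]
contact_force: [0.3, 0.6, 0.2]
grip_width: 0.0915
grip_force: 0.0
time_s: 4.75
position: [0.4589, 0.334, 0.286]
ee_rot: [-0.0, 0.707, 0.708, -0.0]
contact_force: [0.3, -1.2, 0.2]
grip_width: 0.0916
grip_force: 0.0
[[ 1.    -0.001  0.     0.457]
 [ 0.001  0.964  0.265  0.406]
 [-0.001 -0.265  0.964  0.444]
 [ 0.     0.     0.     1.   ]]
```

View pics/w2.png

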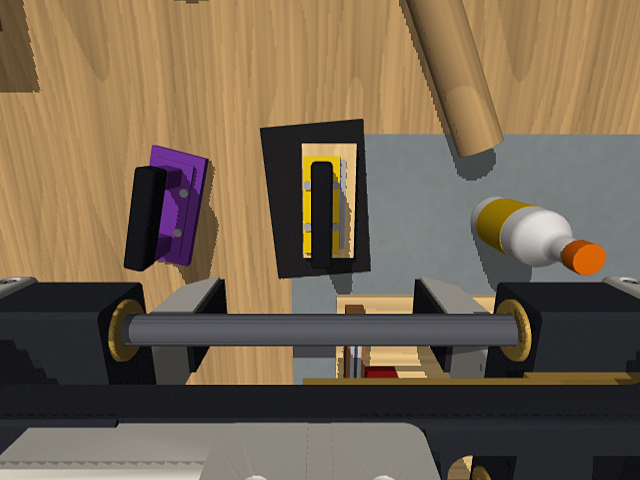

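w2 shows the handle at columns 310–333, rows 161–268, and sole at columns 302–357, rows 143–258. w1 shows the blank's left end at (385,174)–(444,166) and the stop's working face at rows 66–75.

```bash
python3 - <<'E'
from h import *
W=lambda u,v,z:onplane('wrist',u,v,z)[:2].round(4)
print('handle L/R mid',W(311,215,.099),W(333,215,.099),'ends',W(322,161,.099),W(322,268,.099),'edges',W(311,175,.099),W(310,255,.099),W(333,172,.099),W(332,262,.099))
print('sole corners top',W(302,143,.019),W(356,143,.019),W(356,258,.019),W(302,258,.019))
print('mat',W(261,128,.003),W(362,119,.003),W(370,270,.003),W(278,278,.003))
V=lambda u,v,z:onplane('wblank',u,v,z)[:2].round(4)
print('fence in top',V(367,110,.052),V(356,345,.052))
print('stop',V(370,75,.012),V(417,75,.012),V(370,66,.067),V(418,66,.067))
print('blank NL FL FR NR',V(385,174,.03),V(444,166,.03),V(452,288,.03),V(405,298,.03))
print('cut',V(420,170,.012),'blade',V(568,171,.012))
C=cloud('wrist').reshape(-1,3); m=(C[:,2]>.09)&(C[:,2]<.11)&(C[:,1]>.2)&(C[:,0]>.4)&(C[:,0]<.55)&(C[:,1]<.45);print(C[m].min(0),C[m].max(0),m.sum(), np.polyfit(C[m][:,1],C[m][:,0],1))
g=cloud('wrist')
z=load('wrist'); hsv=cv2.cvtColor(z['p'],cv2.COLOR_BGR2HSV)
m=(g[...,2]>.012)&(g[...,2]<.026)&(g[...,0]>.4)&(g[...,0]<.53)&(g[...,1]>.24)&(g[...,1]<.44); q=g[m]; print('sole cloud',np.percentile(q,[1,99],axis=0),m.sum())
E
```

```text
handle L/R mid [0.4484 0.339 ] [0.4705 0.339 ] ends [0.4593 0.3918] [0.4596 0.2827] edges [0.4486 0.3785] [0.4472 0.2969] [0.47   0.3814] [0.47   0.2893]
sole corners top [0.4363 0.4091] [0.4996 0.4092] [0.5037 0.2678] [0.4346 0.2676]
mat [0.3865 0.4265] [0.5075 0.4369] [0.5247 0.2457] [0.4011 0.2341]
fence in top [0.5163 0.0356] [ 0.5129 -0.2445]
stop [0.5234 0.0767] [0.5768 0.0768] [0.5158 0.0749] [0.5631 0.075 ]
blank NL FL FR NR [ 0.5428 -0.0326] [ 0.6108 -0.0233] [ 0.6357 -0.1757] [ 0.5766 -0.1897]
cut [ 0.5884 -0.0291] blade [ 0.7685 -0.03  ]
[0.44804637 0.28195606 0.09001101] [0.46991214 0.39062821 0.10168362] 2295 [0.00312801 0.45775172]
sole cloud [[0.43610145 0.27025191 0.01791759]
 [0.49956908 0.40803754 0.02595693]] 2989
```

```bash
python3 -m handwheel '[{"dx":0.12,"dy":0,"dz":1,"rx":0,"ry":0,"rz":0},{"dx":0,"dy":0,"dz":1,"rx":0,"ry":0,"rz":0},{"dx":0,"dy":0,"dz":1,"rx":0,"ry":0,"rz":0},{"dx":0,"dy":0,"dz":1,"rx":0,"ry":0,"rz":0},{"dx":0,"dy":0,"dz":1,"rx":0,"ry":0,"rz":0},{"dx":0,"dy":0,"dz":1,"rx":0,"ry":0,"rz":0},{"dx":0,"dy":0,"dz":1,"rx":0,"ry":0,"rz":0},{"dx":0,"dy":0,"dz":1,"rx":0,"ry":0,"rz":0},{"dx":0,"dy":0,"dz":0.6,"rx":0,"ry":0,"rz":0},{"dx":0,"dy":0,"dz":0.26,"rx":0,"ry":0,"rz":0}]'; python3 -m handwheel '[{"dx":0,"dy":0,"dz":0,"rx":0,"ry":0,"rz":0},{"dx":0,"dy":0,"dz":0,"rx":0,"ry":0,"rz":0},{"dx":0,"dy":0,"dz":0,"rx":0,"ry":0,"rz":0},{"dx":0,"dy":0,"dz":0,"rx":0,"ry":0,"rz":0},{"dx":0,"dy":0,"dz":0,"rx":0,"ry":0,"rz":0},{"dx":0,"dy":0,"dz":0,"rx":0,"ry":0,"rz":0},{"dx":0,"dy":0,"dz":0,"rx":0,"ry":0,"rz":0},{"dx":0,"dy":0,"dz":0,"rx":0,"ry":0,"rz":0}]' 0
```

```text
time_s: 5.8
position: [0.4582, 0.334, 0.0635]
ee_rot: [-0.0, 0.707, 0.707, -0.002]
contact_force: [0.3, -0.3, 0.1]
grip_width: 0.0919
grip_force: 0.0
time_s: 6.6
position: [0.4585, 0.3358, 0.0652]
ee_rot: [0.0, 0.707, 0.707, -0.0]
contact_force: [-0.5, 0.8, 0.5]
grip_width: 0.0324
grip_force: 0.0
```

```bash
python3 -m handwheel '[{"dx":0,"dy":0,"dz":0,"rx":0,"ry":0,"rz":0},{"dx":0,"dy":0,"dz":0,"rx":0,"ry":0,"rz":0},{"dx":0,"dy":0,"dz":0,"rx":0,"ry":0,"rz":0},{"dx":0,"dy":0,"dz":0,"rx":0,"ry":0,"rz":0}]'; python3 -m handwheel '[{"dx":0,"dy":0,"dz":-0.3,"rx":0,"ry":0,"rz":0},{"dx":0,"dy":0,"dz":-0.7,"rx":0,"ry":0,"rz":0},{"dx":0,"dy":0,"dz":-1,"rx":0,"ry":0,"rz":0},{"dx":0,"dy":0,"dz":-1,"rx":0,"ry":0,"rz":0},{"dx":0,"dy":0,"dz":-1,"rx":0,"ry":0,"rz":0},{"dx":0,"dy":0,"dz":-1,"rx":0,"ry":0,"rz":0},{"dx":-0.5,"dy":0,"dz":-0.6,"rx":0,"ry":0,"rz":0},{"dx":-1,"dy":0,"dz":0,"rx":0,"ry":0,"rz":0},{"dx":-1,"dy":0.2,"dz":0,"rx":0,"ry":0,"rz":0},{"dx":-1,"dy":0.2,"dz":0,"rx":0,"ry":0,"rz":0}]'
```

```text
time_s: 7.0
position: [0.4586, 0.3358, 0.0651]
ee_rot: [0.0, 0.707, 0.707, 0.0]
contact_force: [1.5, 0.6, -0.4]
grip_width: 0.0218
grip_force: 30.0
time_s: 8.0
position: [0.4678, 0.2466, 0.205]
ee_rot: [-0.0, 0.707, 0.707, -0.001]
contact_force: [-0.0, -0.2, -2.6]
grip_width: 0.0216
grip_force: 30.0
```

```bash
python3 -m handwheel '[{"dx":-1,"dy":0.6,"dz":0,"rx":0,"ry":0,"rz":0},{"dx":-1,"dy":0.6,"dz":0,"rx":0,"ry":0,"rz":0},{"dx":-1,"dy":0.6,"dz":0,"rx":0,"ry":0,"rz":0},{"dx":-1,"dy":0.6,"dz":0,"rx":0,"ry":0,"rz":0},{"dx":-1,"dy":0.6,"dz":0,"rx":0,"ry":0,"rz":0},{"dx":-1,"dy":0.6,"dz":0,"rx":0,"ry":0,"rz":0},{"dx":-1,"dy":0.6,"dz":0,"rx":0,"ry":0,"rz":0},{"dx":-1,"dy":0.6,"dz":0,"rx":0,"ry":0,"rz":0},{"dx":-1,"dy":0.6,"dz":0,"rx":0,"ry":0,"rz":0},{"dx":-1,"dy":0.6,"dz":0,"rx":0,"ry":0,"rz":0}]';  python3 -m handwheel '[{"dx":-1,"dy":0.6,"dz":0,"rx":0,"ry":0,"rz":0},{"dx":-1,"dy":0.6,"dz":0,"rx":0,"ry":0,"rz":0},{"dx":-1,"dy":0.6,"dz":0,"rx":0,"ry":0,"rz":0},{"dx":-0.8,"dy":0.6,"dz":0,"rx":0,"ry":0,"rz":0},{"dx":-0.4,"dy":0.4,"dz":0,"rx":0,"ry":0,"rz":0},{"dx":0,"dy":0,"dz":0,"rx":0,"ry":0,"rz":0},{"dx":0,"dy":0,"dz":0,"rx":0,"ry":0,"rz":0}]'
python3 - <<'E'
from h import *
s=robot.observe();print(s['position'],s['time_s'],s['contact_force'])
E
```

```text
time_s: 9.0
position: [0.618, -0.0035, 0.2047]
ee_rot: [-0.001, 0.707, 0.707, -0.001]
contact_force: [-0.5, 1.2, -2.9]
grip_width: 0.0218
grip_force: 30.0
time_s: 9.7
position: [0.6876, -0.1069, 0.2044]
ee_rot: [-0.001, 0.707, 0.707, -0.001]
contact_force: [-0.9, 0.6, -2.0]
grip_width: 0.0218
grip_force: 30.0
[ 0.6875577  -0.10688104  0.20439628] 9.7 [-0.92046027  0.62640908 -1.95616416]
```

```bash
python3 -m handwheel '[{"dx":-0.32,"dy":0,"dz":0.8,"rx":0,"ry":0,"rz":0},{"dx":0,"dy":0,"dz":1,"rx":0,"ry":0,"rz":0},{"dx":0,"dy":0,"dz":1,"rx":0,"ry":0,"rz":0},{"dx":0,"dy":0,"dz":1,"rx":0,"ry":0,"rz":0},{"dx":0,"dy":0,"dz":0.7,"rx":0,"ry":0,"rz":0},{"dx":0,"dy":0,"dz":0.4,"rx":0,"ry":0,"rz":0},{"dx":0,"dy":0,"dz":0.16,"rx":0,"ry":0,"rz":0},{"dx":0,"dy":0,"dz":0,"rx":0,"ry":0,"rz":0},{"dx":0,"dy":0,"dz":0,"rx":0,"ry":0,"rz":0}]'
python3 - <<'E'
from h import *
p,d,i=grab('side');cv2.imwrite('pics/s2.png',cv2.resize(p[180:400,270:560],(754,572),interpolation=cv2.INTER_CUBIC)); print(robot.observe()['position'])
E
```

```text
time_s: 10.6
position: [0.6891, -0.1147, 0.08]
ee_rot: [0.001, 0.707, 0.707, 0.0]
contact_force: [0.3, 0.3, -2.3]
grip_width: 0.0218
grip_force: 30.0
[ 0.68914316 -0.11480305  0.08010584]
```

View pics/s2.png

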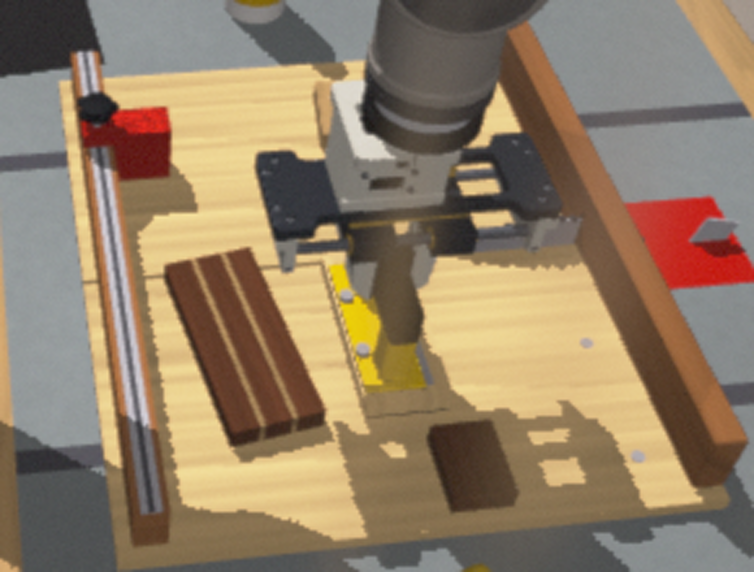

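The block is held upright beyond the blank, clear of blade, offcut and stiffener. Approaching the blank.

```bash
python3 -m handwheel '[{"dx":0,"dy":-0.3,"dz":0.12,"rx":0,"ry":0,"rz":0},{"dx":0,"dy":-0.4,"dz":0,"rx":0,"ry":0,"rz":0},{"dx":0,"dy":-0.2,"dz":0,"rx":0,"ry":0,"rz":0},{"dx":0,"dy":-0.14,"dz":0,"rx":0,"ry":0,"rz":0},{"dx":0,"dy":-0.14,"dz":0,"rx":0,"ry":0,"rz":0},{"dx":0,"dy":-0.14,"dz":0,"rx":0,"ry":0,"rz":0},{"dx":0,"dy":-0.14,"dz":0,"rx":0,"ry":0,"rz":0},{"dx":0,"dy":-0.14,"dz":0,"rx":0,"ry":0,"rz":0},{"dx":0,"dy":-0.14,"dz":0,"rx":0,"ry":0,"rz":0},{"dx":0,"dy":0,"dz":0,"rx":0,"ry":0,"rz":0}]';python3 -m handwheel '[{"dx":0,"dy":-0.12,"dz":0,"rx":0,"ry":0,"rz":0},{"dx":0,"dy":-0.12,"dz":0,"rx":0,"ry":0,"rz":0},{"dx":0,"dy":-0.12,"dz":0,"rx":0,"ry":0,"rz":0},{"dx":0,"dy":-0.12,"dz":0,"rx":0,"ry":0,"rz":0},{"dx":0,"dy":-0.1,"dz":0,"rx":0,"ry":0,"rz":0},{"dx":0,"dy":0,"dz":0,"rx":0,"ry":0,"rz":0}]'
python3 - <<'E'
from h import *
p,d,i=grab('wrist');g=cloud('wrist');cv2.imwrite('pics/w3.png',p); print(robot.observe()['position'])
E
```

```text
time_s: 11.65
position: [0.6445, -0.1147, 0.0757]
ee_rot: [-0.0, 0.707, 0.707, -0.0]
contact_force: [0.1, 1.4, -3.0]
grip_width: 0.0217
grip_force: 30.0
time_s: 12.25
position: [0.63, -0.1147, 0.0757]
ee_rot: [-0.0, 0.707, 0.707, -0.0]
contact_force: [-0.4, -0.6, -3.1]
grip_width: 0.0221
grip_force: 30.0
[ 0.63019916 -0.1146741   0.0757191 ]
```

View pics/w3.png

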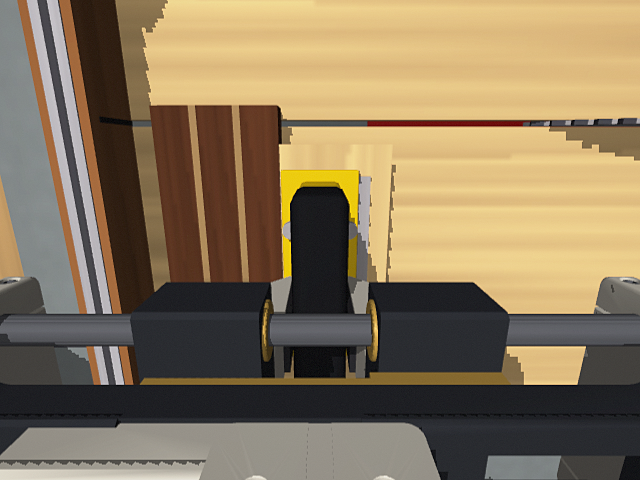

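The blank now lies along the sole's face (near left corner at (150,107), far left at (279,107)). Measuring the remaining gap.

```bash
python3 - <<'E'
from h import *
W=lambda u,v,z:onplane('wrist',u,v,z)[:2].round(4)
print('blank NL',W(150,107,.03),'near low',W(168,278,.03),'FL',W(279,107,.03),'FRish',W(281,270,.03))
print('fence in top',W(60,0,.052),W(131,384,.052),W(85,140,.052))
E
for i in 1; do python3 -m handwheel '[{"dx":0,"dy":-0.12,"dz":0,"rx":0,"ry":0,"rz":0},{"dx":0,"dy":-0.12,"dz":0,"rx":0,"ry":0,"rz":0},{"dx":0,"dy":-0.12,"dz":0,"rx":0,"ry":0,"rz":0},{"dx":0,"dy":-0.08,"dz":0,"rx":0,"ry":0,"rz":0},{"dx":0,"dy":-0.04,"dz":0,"rx":0,"ry":0,"rz":0},{"dx":0,"dy":0,"dz":0,"rx":0,"ry":0,"rz":0}]'; done
python3 - <<'E'
from h import *
f=[]
for _ in range(5): optics.read_camera('wrist'); f.append(robot.observe()['contact_force'])
print(np.mean(f,0),np.std(f,0),robot.observe()['position'])
E
```

```text
blank NL [ 0.5353 -0.0223] near low [ 0.5337 -0.1223] FL [ 0.606  -0.0223] FRish [ 0.6043 -0.1169]
fence in top [0.5102 0.0211] [ 0.5134 -0.1826] [ 0.5107 -0.04  ]
time_s: 12.9
position: [0.6183, -0.1147, 0.0757]
ee_rot: [-0.0, 0.707, 0.707, -0.0]
contact_force: [-0.1, 0.2, -1.6]
grip_width: 0.022
grip_force: 30.0
[-0.16688798 -0.07953357 -2.38356512] [0.51071801 0.63010354 0.47164084] [ 0.61845686 -0.11468454  0.07563857]
```

```bash
cat > chk.py <<'E'
import sys
from h import *
ax,lim=int(sys.argv[1]),float(sys.argv[2]); f=[]
for _ in range(3): optics.read_camera('wrist'); s=robot.observe(); f.append(s['contact_force'])
m=np.mean(f,0); print(round(s['time_s'],2),np.round(s['position'],4),m.round(2)); sys.exit(abs(m[ax])>lim)
E
python3 -m handwheel '[{"dx":0,"dy":-0.08,"dz":0,"rx":0,"ry":0,"rz":0},{"dx":0,"dy":-0.08,"dz":0,"rx":0,"ry":0,"rz":0},{"dx":0,"dy":-0.06,"dz":0,"rx":0,"ry":0,"rz":0}]' >/dev/null; python3 chk.py 0 2.5 &&
python3 -m handwheel '[{"dx":0,"dy":-0.02,"dz":0,"rx":0,"ry":0,"rz":0},{"dx":0,"dy":-0.02,"dz":0,"rx":0,"ry":0,"rz":0}]' >/dev/null && python3 chk.py 0 2.5 &&
python3 -m handwheel '[{"dx":0,"dy":-0.02,"dz":0,"rx":0,"ry":0,"rz":0},{"dx":0,"dy":-0.02,"dz":0,"rx":0,"ry":0,"rz":0}]' >/dev/null && python3 chk.py 0 2.5 &&
python3 -m handwheel '[{"dx":0,"dy":-0.02,"dz":0,"rx":0,"ry":0,"rz":0},{"dx":0,"dy":-0.02,"dz":0,"rx":0,"ry":0,"rz":0}]' >/dev/null && python3 chk.py 0 2.5 &&
python3 -m handwheel '[{"dx":0,"dy":-0.02,"dz":0,"rx":0,"ry":0,"rz":0},{"dx":0,"dy":-0.02,"dz":0,"rx":0,"ry":0,"rz":0}]' >/dev/null && python3 chk.py 0 2.5
```

```text
13.6 [ 0.6128 -0.1147  0.0757] [ 0.23  0.26 -2.65]False
```

```bash
sed -i 's/sys.exit(abs(m\[ax\])>lim)/sys.exit(int(abs(m[ax])>lim))/' chk.py
python3 -m handwheel '[{"dx":0,"dy":-0.03,"dz":0,"rx":0,"ry":0,"rz":0},{"dx":0,"dy":-0.03,"dz":0,"rx":0,"ry":0,"rz":0}]' >/dev/null && python3 chk.py 0 2.2 &&
python3 -m handwheel '[{"dx":0,"dy":-0.02,"dz":0,"rx":0,"ry":0,"rz":0},{"dx":0,"dy":-0.02,"dz":0,"rx":0,"ry":0,"rz":0}]' >/dev/null && python3 chk.py 0 2.2 &&
python3 -m handwheel '[{"dx":0,"dy":-0.02,"dz":0,"rx":0,"ry":0,"rz":0},{"dx":0,"dy":-0.02,"dz":0,"rx":0,"ry":0,"rz":0}]' >/dev/null && python3 chk.py 0 2.2 &&
python3 -m handwheel '[{"dx":0,"dy":-0.02,"dz":0,"rx":0,"ry":0,"rz":0},{"dx":0,"dy":-0.02,"dz":0,"rx":0,"ry":0,"rz":0}]' >/dev/null && python3 chk.py 0 2.2 &&
python3 -m handwheel '[{"dx":0,"dy":-0.02,"dz":0,"rx":0,"ry":0,"rz":0},{"dx":0,"dy":-0.02,"dz":0,"rx":0,"ry":0,"rz":0}]' >/dev/null && python3 chk.py 0 2.2
```

```text
13.95 [ 0.6115 -0.1147  0.0758] [ 0.41 -0.25 -2.98]
14.3 [ 0.6105 -0.1147  0.0758] [ 0.1  -0.18 -2.67]
14.65 [ 0.6097 -0.1147  0.0758] [ 1.64 -0.17 -2.94]
15.0 [ 0.6094 -0.1147  0.0761] [ 5.1   0.46 -3.63]
```

```bash
python3 -m handwheel '[{"dx":0,"dy":0.1,"dz":0,"rx":0,"ry":0,"rz":0},{"dx":0,"dy":0.3,"dz":0,"rx":0,"ry":0,"rz":0},{"dx":0,"dy":0,"dz":-0.8,"rx":0,"ry":0,"rz":0},{"dx":-0.5,"dy":0,"dz":-1,"rx":0,"ry":0,"rz":0},{"dx":-1,"dy":0,"dz":-0.4,"rx":0,"ry":0,"rz":0},{"dx":-1,"dy":-0.6,"dz":0,"rx":0,"ry":0,"rz":0},{"dx":-1,"dy":-0.8,"dz":0,"rx":0,"ry":0,"rz":0},{"dx":-1,"dy":-0.8,"dz":0,"rx":0,"ry":0,"rz":0},{"dx":-1,"dy":-0.8,"dz":0,"rx":0,"ry":0,"rz":0},{"dx":-1,"dy":0,"dz":0,"rx":0,"ry":0,"rz":0}]'
python3 - <<'E'
from h import *
p,d,i=grab('wrist');cv2.imwrite('pics/w4.png',p);print(robot.observe()['position'])
E
```

```text
time_s: 16.0
position: [0.5409, -0.2778, 0.1305]
ee_rot: [-0.002, 0.707, 0.707, -0.001]
contact_force: [-0.8, 0.5, -2.2]
grip_width: 0.022
grip_force: 30.0
[ 0.54211042 -0.28235129  0.13074151]
```

View pics/w4.png

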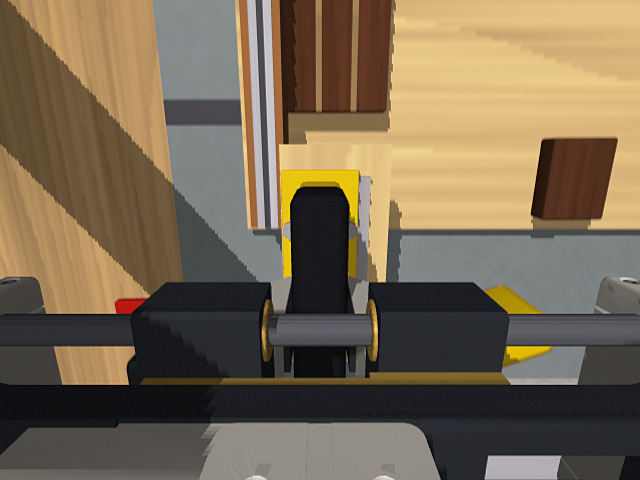

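Blank right end spans (288,111)–(390,111), lying along the fence; the sole's end edge is at row 143, columns 279–392.

```bash
python3 - <<'E'
from h import *
W=lambda u,v,z:onplane('wrist',u,v,z)[:2].round(4)
print('blank NR FR',W(288,111,.03),W(389,111,.03),'top-of-image',W(282,0,.03),W(393,0,.03))
print('fence top in',W(272,0,.052),W(282,110,.052)); zt=.13074-.062+.016
print('sole end',W(279,143,zt),W(392,143,zt))
E
```

```text
blank NR FR [ 0.5168 -0.1824] [ 0.5872 -0.1825] top-of-image [ 0.5146 -0.1149] [ 0.5863 -0.1151]
fence top in [ 0.5108 -0.1227] [ 0.515  -0.1838]
sole end [ 0.5162 -0.2044] [ 0.5797 -0.2044]
```

```bash
python3 -m handwheel '[{"dx":0,"dy":0.28,"dz":0,"rx":0,"ry":0,"rz":0},{"dx":0,"dy":0,"dz":0.8,"rx":0,"ry":0,"rz":0},{"dx":0,"dy":0,"dz":0.8,"rx":0,"ry":0,"rz":0},{"dx":0,"dy":0,"dz":0.4,"rx":0,"ry":0,"rz":0},{"dx":0,"dy":0,"dz":0.18,"rx":0,"ry":0,"rz":0},{"dx":0,"dy":0,"dz":0,"rx":0,"ry":0,"rz":0}]' && python3 chk.py 2 4 && python3 -m handwheel '[{"dx":0.3,"dy":0,"dz":0,"rx":0,"ry":0,"rz":0},{"dx":0.3,"dy":0,"dz":0,"rx":0,"ry":0,"rz":0},{"dx":0.1,"dy":0,"dz":0,"rx":0,"ry":0,"rz":0},{"dx":0.1,"dy":0,"dz":0,"rx":0,"ry":0,"rz":0},{"dx":0.1,"dy":0,"dz":0,"rx":0,"ry":0,"rz":0},{"dx":0.1,"dy":0,"dz":0,"rx":0,"ry":0,"rz":0},{"dx":0.1,"dy":0,"dz":0,"rx":0,"ry":0,"rz":0},{"dx":0.1,"dy":0,"dz":0,"rx":0,"ry":0,"rz":0},{"dx":0.1,"dy":0,"dz":0,"rx":0,"ry":0,"rz":0},{"dx":0.1,"dy":0,"dz":0,"rx":0,"ry":0,"rz":0}]' && python3 chk.py 1 4
```

```text
time_s: 16.65
position: [0.5507, -0.2766, 0.0759]
ee_rot: [-0.0, 0.707, 0.707, -0.0]
contact_force: [-0.7, 0.4, -2.4]
grip_width: 0.0215
grip_force: 30.0
16.8 [ 0.5512 -0.2774  0.0772] [ 0.35 -0.38 -1.81]
time_s: 17.8
position: [0.5506, -0.2422, 0.0763]
ee_rot: [0.0, 0.707, 0.707, -0.0]
contact_force: [-0.1, -2.0, -2.0]
grip_width: 0.0217
grip_force: 30.0
17.95 [ 0.5505 -0.2418  0.0762] [-0.67  0.16 -2.48]
```

```bash
python3 -m handwheel '[{"dx":0.16,"dy":0,"dz":0,"rx":0,"ry":0,"rz":0},{"dx":0.16,"dy":0,"dz":0,"rx":0,"ry":0,"rz":0},{"dx":0.16,"dy":0,"dz":0,"rx":0,"ry":0,"rz":0},{"dx":0.16,"dy":0,"dz":0,"rx":0,"ry":0,"rz":0},{"dx":0.16,"dy":0,"dz":0,"rx":0,"ry":0,"rz":0},{"dx":0.16,"dy":0,"dz":0,"rx":0,"ry":0,"rz":0}]' && python3 chk.py 1 4 && python3 -m handwheel '[{"dx":0.16,"dy":0,"dz":0,"rx":0,"ry":0,"rz":0},{"dx":0.16,"dy":0,"dz":0,"rx":0,"ry":0,"rz":0},{"dx":0.16,"dy":0,"dz":0,"rx":0,"ry":0,"rz":0},{"dx":0.16,"dy":0,"dz":0,"rx":0,"ry":0,"rz":0},{"dx":0.16,"dy":0,"dz":0,"rx":0,"ry":0,"rz":0},{"dx":0.16,"dy":0,"dz":0,"rx":0,"ry":0,"rz":0},{"dx":0.16,"dy":0,"dz":0,"rx":0,"ry":0,"rz":0}]' && python3 chk.py 1 4
python3 - <<'E'
from h import *
p,d,i=grab('wrist');cv2.imwrite('pics/w5.png',p);print(robot.observe()['position'])
E
```

```text
time_s: 18.55
position: [0.5505, -0.2178, 0.0762]
ee_rot: [-0.0, 0.707, 0.707, -0.0]
contact_force: [0.5, -1.8, -2.5]
grip_width: 0.0214
grip_force: 30.0
18.7 [ 0.5505 -0.2177  0.0762] [ 0.08 -0.23 -2.85]
time_s: 19.4
position: [0.5506, -0.1898, 0.0762]
ee_rot: [0.0, 0.707, 0.707, -0.0]
contact_force: [0.4, -1.2, -2.0]
grip_width: 0.022
grip_force: 30.0
19.55 [ 0.5505 -0.1897  0.0762] [ 0.27 -0.49 -2.83]
[ 0.5504761  -0.18988631  0.07616538]
```

View pics/w5.png

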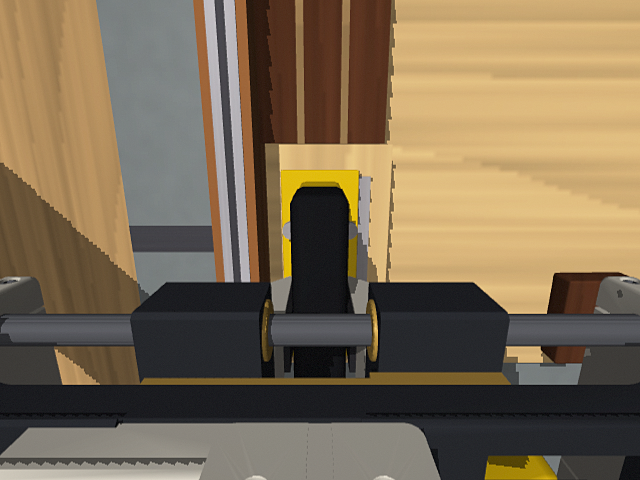

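The blank's end sits on the sole end at row 143 and still lies along the fence.

```bash
python3 - <<'E'
from h import *
W=lambda u,v,z:onplane('wrist',u,v,z)[:2].round(4)
print(W(275,143,.03),W(389,143,.03),W(264,0,.03),W(391,0,.03),'fence',W(236,0,.052),W(259,250,.052))
E
python3 -m handwheel '[{"dx":0.16,"dy":0,"dz":0,"rx":0,"ry":0,"rz":0},{"dx":0.16,"dy":0,"dz":0,"rx":0,"ry":0,"rz":0},{"dx":0.12,"dy":0,"dz":0,"rx":0,"ry":0,"rz":0},{"dx":0.08,"dy":0,"dz":0,"rx":0,"ry":0,"rz":0}]' && python3 chk.py 1 2
```

```text
[ 0.5235 -0.1163] [ 0.5877 -0.1162] [ 0.5202 -0.0461] [ 0.585 -0.046] fence [ 0.5105 -0.0538] [ 0.5156 -0.1726]
time_s: 20.0
position: [0.5505, -0.1769, 0.0762]
ee_rot: [0.0, 0.707, 0.707, -0.0]
contact_force: [1.2, -0.3, -3.1]
grip_width: 0.0224
grip_force: 30.0
20.15 [ 0.5505 -0.1769  0.0762] [ 0.   -0.07 -2.26]
```

```bash
python3 -m handwheel '[{"dx":0.12,"dy":0,"dz":0,"rx":0,"ry":0,"rz":0},{"dx":0.12,"dy":0,"dz":0,"rx":0,"ry":0,"rz":0},{"dx":0.12,"dy":0,"dz":0,"rx":0,"ry":0,"rz":0},{"dx":0.08,"dy":0,"dz":0,"rx":0,"ry":0,"rz":0},{"dx":0.04,"dy":0,"dz":0,"rx":0,"ry":0,"rz":0}]' >/dev/null && python3 chk.py 1 2 &&
python3 -m handwheel '[{"dx":0.03,"dy":0,"dz":0,"rx":0,"ry":0,"rz":0},{"dx":0.03,"dy":0,"dz":0,"rx":0,"ry":0,"rz":0}]' >/dev/null && python3 chk.py 1 2 &&
python3 -m handwheel '[{"dx":0.02,"dy":0,"dz":0,"rx":0,"ry":0,"rz":0},{"dx":0.02,"dy":0,"dz":0,"rx":0,"ry":0,"rz":0}]' >/dev/null && python3 chk.py 1 1.8 &&
python3 -m handwheel '[{"dx":0.02,"dy":0,"dz":0,"rx":0,"ry":0,"rz":0},{"dx":0.02,"dy":0,"dz":0,"rx":0,"ry":0,"rz":0}]' >/dev/null && python3 chk.py 1 1.8 &&
python3 -m handwheel '[{"dx":0.02,"dy":0,"dz":0,"rx":0,"ry":0,"rz":0},{"dx":0.02,"dy":0,"dz":0,"rx":0,"ry":0,"rz":0}]' >/dev/null && python3 chk.py 1 1.8 &&
python3 -m handwheel '[{"dx":0.02,"dy":0,"dz":0,"rx":0,"ry":0,"rz":0},{"dx":0.02,"dy":0,"dz":0,"rx":0,"ry":0,"rz":0}]' >/dev/null && python3 chk.py 1 1.8 &&
python3 -m handwheel '[{"dx":0.02,"dy":0,"dz":0,"rx":0,"ry":0,"rz":0},{"dx":0.02,"dy":0,"dz":0,"rx":0,"ry":0,"rz":0}]' >/dev/null && python3 chk.py 1 1.8
```

```text
20.8 [ 0.5505 -0.165   0.0762] [-0.27 -0.17 -2.69]
21.15 [ 0.5505 -0.1637  0.0762] [-0.21 -0.46 -2.31]
21.5 [ 0.5505 -0.1627  0.0762] [-0.11 -0.79 -2.87]
21.85 [ 0.5505 -0.1616  0.0762] [-0.22 -0.72 -2.34]
22.2 [ 0.5505 -0.1607  0.0762] [-0.19 -0.74 -2.43]
22.55 [ 0.5505 -0.1596  0.0762] [-0.02 -0.83 -2.45]
22.9 [ 0.5505 -0.1586  0.0762] [ 0.62 -0.96 -2.51]
```

```bash

python3 -m handwheel '[{"dx":0.015,"dy":0,"dz":0,"rx":0,"ry":0,"rz":0},{"dx":0.015,"dy":0,"dz":0,"rx":0,"ry":0,"rz":0}]' >/dev/null && python3 chk.py 1 2 &&
python3 -m handwheel '[{"dx":0.015,"dy":0,"dz":0,"rx":0,"ry":0,"rz":0},{"dx":0.015,"dy":0,"dz":0,"rx":0,"ry":0,"rz":0}]' >/dev/null && python3 chk.py 1 2 &&
python3 -m handwheel '[{"dx":0.015,"dy":0,"dz":0,"rx":0,"ry":0,"rz":0},{"dx":0.015,"dy":0,"dz":0,"rx":0,"ry":0,"rz":0}]' >/dev/null && python3 chk.py 1 2 &&
python3 -m handwheel '[{"dx":0.015,"dy":0,"dz":0,"rx":0,"ry":0,"rz":0},{"dx":0.015,"dy":0,"dz":0,"rx":0,"ry":0,"rz":0}]' >/dev/null && python3 chk.py 1 2 &&
python3 -m handwheel '[{"dx":0.015,"dy":0,"dz":0,"rx":0,"ry":0,"rz":0},{"dx":0.015,"dy":0,"dz":0,"rx":0,"ry":0,"rz":0}]' >/dev/null && python3 chk.py 1 2 &&
python3 -m handwheel '[{"dx":0.015,"dy":0,"dz":0,"rx":0,"ry":0,"rz":0},{"dx":0.015,"dy":0,"dz":0,"rx":0,"ry":0,"rz":0}]' >/dev/null && python3 chk.py 1 2
```

```text
23.25 [ 0.5505 -0.1579  0.0762] [-0.53 -1.44 -2.19]
23.6 [ 0.5505 -0.1572  0.0762] [ 0.34 -1.17 -2.51]
23.95 [ 0.5505 -0.1564  0.0762] [ 0.03 -1.01 -2.47]
24.3 [ 0.5506 -0.1562  0.0763] [-0.56 -4.18 -2.82]
```

Definite contact (4 N) with the stop at the expected spot. Backing off, lifting and looking.

```bash
python3 -m handwheel '[{"dx":-0.1,"dy":0,"dz":0,"rx":0,"ry":0,"rz":0},{"dx":-0.4,"dy":0,"dz":0,"rx":0,"ry":0,"rz":0},{"dx":-0.5,"dy":0,"dz":-0.5,"rx":0,"ry":0,"rz":0},{"dx":0,"dy":0,"dz":-1,"rx":0,"ry":0,"rz":0},{"dx":0,"dy":0,"dz":-1,"rx":0,"ry":0,"rz":0},{"dx":0,"dy":0,"dz":-1,"rx":0,"ry":0,"rz":0},{"dx":0,"dy":0,"dz":-1,"rx":0,"ry":0,"rz":0},{"dx":0,"dy":0,"dz":-0.7,"rx":0,"ry":0,"rz":0},{"dx":0,"dy":0,"dz":0,"rx":0,"ry":0,"rz":0}]'
python3 - <<'E'
from h import *
p,d,i=grab('wrist');grab('side'); s=load('side')['p']
a=cv2.resize(p[0:220,180:460],(509,400)); b=cv2.resize(s[190:400,270:416],(278,400),interpolation=cv2.INTER_CUBIC)
cv2.imwrite('pics/w6.png',np.hstack([a,b]));print(robot.observe()['position'])
E
```

```text
time_s: 25.2
position: [0.5517, -0.1815, 0.2088]
ee_rot: [0.002, 0.707, 0.707, 0.001]
contact_force: [0.3, 0.1, -3.3]
grip_width: 0.0221
grip_force: 30.0
[ 0.5502536  -0.18075403  0.20561802]
```

View pics/w6.png

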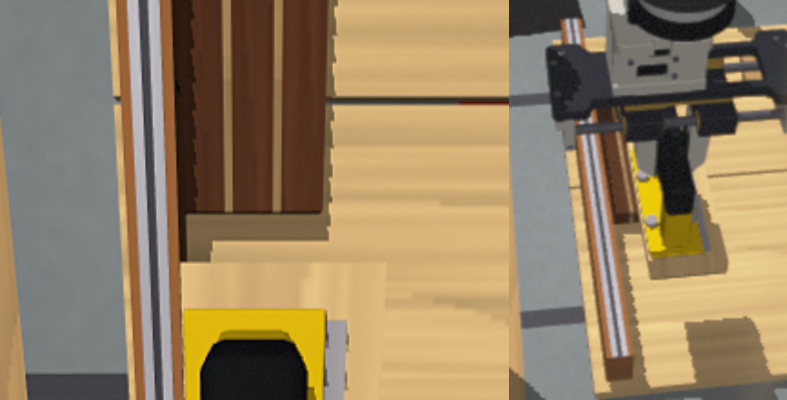

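The blank lies along the fence, far-right corner at crop (323,212). No views remain; I'll check the rest numerically. Carrying the block home.

```bash
python3 - <<'E'
from h import *
W=lambda u,v,z:onplane('wrist',u,v,z)[:2].round(4)
k=.55
print('FR',W(180+323*k,212*k,.03),'far up',W(180+328*k,0,.03),'NR',W(180+188*k,212*k,.03))
E
python3 -m handwheel '[{"dx":1,"dy":0,"dz":0,"rx":0,"ry":0,"rz":0},{"dx":1,"dy":0,"dz":0,"rx":0,"ry":0,"rz":0},{"dx":1,"dy":-0.2,"dz":0,"rx":0,"ry":0,"rz":0},{"dx":1,"dy":-0.2,"dz":0,"rx":0,"ry":0,"rz":0},{"dx":1,"dy":-0.2,"dz":0,"rx":0,"ry":0,"rz":0},{"dx":1,"dy":-0.2,"dz":0,"rx":0,"ry":0,"rz":0},{"dx":1,"dy":-0.2,"dz":0,"rx":0,"ry":0,"rz":0},{"dx":1,"dy":-0.2,"dz":0,"rx":0,"ry":0,"rz":0},{"dx":1,"dy":-0.2,"dz":0,"rx":0,"ry":0,"rz":0},{"dx":1,"dy":-0.2,"dz":0,"rx":0,"ry":0,"rz":0}]' >/dev/null
python3 -m handwheel '[{"dx":1,"dy":-0.2,"dz":0,"rx":0,"ry":0,"rz":0},{"dx":1,"dy":-0.2,"dz":0,"rx":0,"ry":0,"rz":0},{"dx":1,"dy":-0.2,"dz":0,"rx":0,"ry":0,"rz":0},{"dx":1,"dy":-0.2,"dz":0,"rx":0,"ry":0,"rz":0},{"dx":1,"dy":-0.2,"dz":0,"rx":0,"ry":0,"rz":0},{"dx":1,"dy":-0.2,"dz":0,"rx":0,"ry":0,"rz":0},{"dx":1,"dy":-0.2,"dz":0,"rx":0,"ry":0,"rz":0},{"dx":1,"dy":-0.2,"dz":0,"rx":0,"ry":0,"rz":0},{"dx":1,"dy":-0.2,"dz":0,"rx":0,"ry":0,"rz":0},{"dx":0.6,"dy":-0.2,"dz":0,"rx":0,"ry":0,"rz":0}]'; python3 chk.py 2 9
```

```text
FR [ 0.5856 -0.0842] far up [0.5852 0.0083] NR [ 0.518  -0.0842]
time_s: 27.3
position: [0.4594, 0.3105, 0.2044]
ee_rot: [-0.001, 0.707, 0.707, -0.001]
contact_force: [0.4, -0.6, -1.8]
grip_width: 0.0218
grip_force: 30.0
27.45 [0.4598 0.3094 0.2051] [-0.46  0.15 -3.05]
```

```bash
python3 -m handwheel '[{"dx":0.7,"dy":0,"dz":0,"rx":0,"ry":0,"rz":0},{"dx":0.35,"dy":0,"dz":0.6,"rx":0,"ry":0,"rz":0},{"dx":0,"dy":0,"dz":1,"rx":0,"ry":0,"rz":0},{"dx":0,"dy":0,"dz":1,"rx":0,"ry":0,"rz":0},{"dx":0,"dy":0,"dz":1,"rx":0,"ry":0,"rz":0},{"dx":0,"dy":0,"dz":1,"rx":0,"ry":0,"rz":0},{"dx":0,"dy":0,"dz":0.5,"rx":0,"ry":0,"rz":0},{"dx":0,"dy":0,"dz":0.3,"rx":0,"ry":0,"rz":0},{"dx":0,"dy":0,"dz":0.1,"rx":0,"ry":0,"rz":0}]' >/dev/null; python3 chk.py 2 9
```

```text
28.5 [0.4611 0.3358 0.0695] [ 0.31  0.03 -2.13]
```

```bash
python3 -m handwheel '[{"dx":0,"dy":0,"dz":0.08,"rx":0,"ry":0,"rz":0},{"dx":0,"dy":0,"dz":0.05,"rx":0,"ry":0,"rz":0}]' >/dev/null; python3 chk.py 2 9; python3 -m handwheel '[{"dx":0,"dy":0,"dz":0.03,"rx":0,"ry":0,"rz":0},{"dx":0,"dy":0,"dz":0,"rx":0,"ry":0,"rz":0}]' >/dev/null; python3 chk.py 2 9
```

```text
28.85 [0.4605 0.3356 0.0656] [-0.65  0.16 -2.7 ]
29.2 [0.4607 0.3356 0.0651] [-0.86 -0.56  2.33]
```

```bash
python3 -m handwheel '[{"dx":0,"dy":0,"dz":0,"rx":0,"ry":0,"rz":0},{"dx":0,"dy":0,"dz":0,"rx":0,"ry":0,"rz":0},{"dx":0,"dy":0,"dz":0,"rx":0,"ry":0,"rz":0},{"dx":0,"dy":0,"dz":0,"rx":0,"ry":0,"rz":0},{"dx":0,"dy":0,"dz":0,"rx":0,"ry":0,"rz":0},{"dx":0,"dy":0,"dz":0,"rx":0,"ry":0,"rz":0},{"dx":0,"dy":0,"dz":0,"rx":0,"ry":0,"rz":0},{"dx":0,"dy":0,"dz":0,"rx":0,"ry":0,"rz":0}]' 1; python3 -m handwheel '[{"dx":0,"dy":0,"dz":-0.3,"rx":0,"ry":0,"rz":0},{"dx":0,"dy":0,"dz":-0.8,"rx":0,"ry":0,"rz":0},{"dx":0,"dy":0,"dz":-1,"rx":0,"ry":0,"rz":0},{"dx":0,"dy":0,"dz":-1,"rx":0,"ry":0,"rz":0},{"dx":0,"dy":0,"dz":-1,"rx":0,"ry":0,"rz":0},{"dx":0,"dy":0,"dz":-1,"rx":0,"ry":0,"rz":0},{"dx":0,"dy":0,"dz":-1,"rx":0,"ry":0,"rz":0},{"dx":0,"dy":0,"dz":-1,"rx":0,"ry":0,"rz":0},{"dx":0,"dy":0,"dz":-0.9,"rx":0,"ry":0,"rz":0},{"dx":0,"dy":0,"dz":0,"rx":0,"ry":0,"rz":0}]'
python3 - <<'E'
from h import *
o=np.load('pics/scene.npz')['d'].copy(); op=np.load('pics/scene.npz')['p'].copy()
grab('wrist'); C=cloud('wrist').reshape(-1,3)
m=(C[:,2]>.09)&(C[:,2]<.115)&(C[:,1]>.2)&(C[:,0]>.4)&(C[:,0]<.55)&(C[:,1]<.45);print('handle',C[m].min(0),C[m].max(0))
grab('scene'); n=np.load('pics/scene.npz')
# red stop pixels before/after; fence edge
for p in (op,n['p']):
    h=cv2.cvtColor(p,cv2.COLOR_BGR2HSV); r=((h[...,0]<8)|(h[...,0]>172))&(h[...,1]>180)&(h[...,2]>70); r[:220]=0;r[285:]=0;r[:,:300]=0;r[:,345:]=0
    y,x=np.nonzero(r); print('stop px',x.mean(),y.mean(),len(x),x.min(),x.max())
a=op[330:410,170:390];b=n['p'][330:410,170:390]
print('sled shift px',cv2.phaseCorrelate(cv2.cvtColor(a,6).astype(np.float32),cv2.cvtColor(b,6).astype(np.float32)))
E
```

```text
time_s: 30.0
position: [0.4605, 0.3355, 0.0647]
ee_rot: [0.0, 0.707, 0.707, -0.0]
contact_force: [0.9, 0.4, 0.0]
grip_width: 0.0813
grip_force: 0.0
time_s: 31.0
position: [0.4617, 0.3363, 0.2686]
ee_rot: [0.001, 0.707, 0.707, 0.003]
contact_force: [-0.0, 0.4, -0.1]
grip_width: 0.0918
grip_force: 0.0
handle [0.44796996 0.28101975 0.09021266] [0.46992547 0.39047845 0.10222496]
stop px 321.33110367892976 252.15384615384616 299 315 327
stop px 321.442996742671 253.04885993485343 307 315 327
sled shift px ((0.4928903496662542, 0.010544876814059023), 0.9533197597927517)
```

```bash
python3 -c "
from bench import robot
print(robot.sign_off())"
```

```text
the job is handed in; nothing more can be done
None
```

The job is handed in at about 31 s of the 70 s: the blank is flush on the fence (about 5 N felt) and home against the stop (about 4 N felt), the push block is upright on its mat, and before/after images show no measurable shift of sled or stop.

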